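# Clamp a profile offcut in the quick-release vise

### The arm

A 6-joint arm with a two-finger parallel gripper is mounted at the origin on the work surface. World frame = base frame: x ahead of the robot, y to its left, z up, the work surface at z = 0. Lengths are in m, angles in rad, forces in N, time in s.
With the tool pointing down it reaches from about 0.325 to 0.9 m from the base axis. Payload 6.1 kg.
Tool frame: the origin (TCP) lies midway between the tips of the shut fingers; the grasp point (between the pads) lies r.grip_point_offset behind it (r.grip_point_offset is the distance from the TCP to the grasp point, in m); z points along the fingers, y is the line along which they close (so a half turn about z gives the same grasp; the last joint's range is limited). The gripper opens to 87 mm and grips with 3 to 60 N. Pads are 19 mm wide; open, the fingers measure 117 mm over their backs; the gripper's body (75 mm by 190 mm) begins 51 mm behind the grasp point.
Start: joints at [1.014, 0.22, 1.526, -0, 1.395, -0.126], TCP at [0.261, 0.568, 0.223] pointing down, gripper open.
Joint ranges: [-2.98, 2.98], [-0.91, 2.08], [0.09, 2.57], [-1.24, 4.39], [0.2, 2.65], [-2.68, 2.68]. Speed limits (rad/s): [2.57, 2.57, 3.01, 3.14, 3.14, 3.14].

### API

Orientations are given as a 3x3 rotation matrix whose columns are the frame's x, y, z axes.
In Python, from station import state, imaging, hand_in, r gives the robot as it stands.
- The arm moves only by the tool play_rows, never from a script. Its argument "increments" is text: rows parted by semicolons, each of 4 numbers parted by spaces: the shift along the world's x, y, z in cm, then the turn about the world's z in degrees. In form: tx ty tz twist; .... A call has 1 to 8 rows; each row is the pose to reach, as a shift and turn from the pose commanded when the call began; what a row does not reach only later rows make up. A row lasts 1/8 s, in which the tool goes at most 62.5 mm and 10.7 degrees, less where a joint would pass 70% of its speed; a pose out of reach is approached as far as the arm can. A call with a gripper value outside its range is refused whole. "fingers" is the gripper command: -1 is shut, 1 is fully open, values between are in proportion, set as the call begins (left out, the last holds). The fingers move at their own pace and stop on an object; "newtons" is the grip in N (left out, the last holds). Time passes only in rows, so rows that repeat a pose let the fingers close. It gives the time, the measured TCP pose, the force, the opening and the grip force at its end, in the units of the state.
- state(): the state, without advancing time (a new reading comes with each control period).
- imaging.get_image(name): name is "side" or "top" or "wrist"; returns a dict with "img" (384x512x3 uint8, red, green, blue), "range_z" (384x512 float32, m along the optical axis (not along the pixel's ray), 0 where there is no reading), "intrinsics" (3x3 intrinsics, pixels), "pose" (4x4, takes a point from camera to world coordinates). Camera axes: x right, y up, looking along -z (the intrinsics and any distortion apply to the point x, -y, -z); pixel columns grow to the right and rows downward; lengths in m; the calibration is good to about 2 mm. A picture is of the moment at which its call begins.
- hand_in(): hands the job in; it is judged then, once.
The state is a dict: "t": time; "joints": joint angles; "dq": joint speeds; "effort": joint torques, N m; "tool_pos": TCP position; "eef_rot": TCP orientation; "wrist_force": force on the tool from outside, world axes, zero at the start; "ft_torque": the same for the moment, N m; "gripper_width": finger opening in m; "finger_force": force on a finger pad.
Only numpy, scipy, OpenCV 4.12 (cv2) and the standard library are available. Lean on these libraries where they do the work, as an engineer would, in place of code of your own. Each camera call takes 0.05 s, during which the arm holds its last target. There are 200 camera calls.

### The job

An offcut of slotted aluminium profile lies against the fixed jaw of the large quick-release vise, the one with a rubber-topped release lever. Hold that lever down while you slide the moving jaw up against the offcut and let the lever spring back up; then push the long end of the screw's bar well down, as far as it readily goes, so that the offcut is gripped tight, and take your hand away.

Things in the scene. Friction and masses are not known exactly. Their poses are not given: they have to be found in the camera images.
- vise: Large grey quick-release vise bolted down: dark bed 120 x 340 x 30 mm. Origin on the bench (z = 0). Axes: z up; y along the slide, towards the fixed jaw; -x is the side where paddle and long bar end stick out, roughly towards the robot. Fixed jaw's face at y = +75 mm, top 95 mm above the bench. Moving jaw: 100 mm wide, 45 mm thick, 99 mm high, 119 mm with the lever on it, middle at y = 30 mm minus joint jaw.
- work: The offcut of slotted aluminium profile, 120 x 40 x 40 mm, 0.28 kg, lying loose on the vise bed across the jaws, within 2 mm of the fixed jaw. Origin: centre of its underside (30 mm above the bench); x along its length, z up.
- jaw_plate: Steel face plate of the moving jaw, 100 wide x 12 x 58 mm, the part that meets the work. Origin: in its face, at the middle of its width, at bench height; axes as the vise. It is spring-backed: it yields up to 13 mm, 2.2 N per mm.
- jaw (a joint): Opening between the jaw faces in m (screw not advanced); the moving jaw touches the 40 mm work at 0.040 to 0.042. Starts at about 0.085 to 0.125. While the release lever is up its teeth sit in a rack of 4 mm pitch and lock the jaw (40 N or more); with the lever down it slides with 1 to 2 N. On letting the lever up the jaw may shift 2 mm to the nearest tooth.
- release (a joint): Release lever angle in rad: 0 (within 0.03) up, jaw locked; up to 0.17 when pressed; it springs back. Hinged along the vise's y, 100 mm from the paddle, so 0.01 rad is 1 mm at the paddle. Pressing the paddle takes 5 N at first, 8 N at the stop, 17 mm down; the jaw is free from about 10 mm down.
- screw (a joint): Angle of the screw's bar in rad: 0 with its long end up (37 degrees above level), 1.1 at the stop with it fully down (26 degrees below level). Pushing the long end down advances the jaw plate by 6.8 mm per rad. It stays where it is left; pushing takes about 5 to 9 N at the point bar.
- paddle (a point): Centre of the top of the lever's rubber-topped paddle, 60 mm (vise y) by 40 mm (x), 119 mm above the bench when up, 85 mm to the -x side of the vise's centre line; travels with the moving jaw. Pressed from above with closed fingertips, the rubber drags along and takes the jaw with it; once the jaw has met the work the fingertips slip along it.
- bar (a point): Point in the bar's long end, 75 mm from the screw axis (along vise y, 85 mm above the bench, on the centre line). Rod 12 mm thick, 19 mm ball 25 mm further out. The bar swings 76 mm to the -y side of the moving jaw's middle and travels with it. Push straight down with closed fingertips 60 to 65 mm to the -x side of the axis: there the rod's top goes from 140 to 62 mm above the bench.

How it is judged:
On the way, in this order (a step that is already met when the one before it is completed fails the run):
1. with the release lever held down, the moving jaw has been slid up to the work (value of joint release above 0.08 rad and value of joint jaw below 0.048 m and y of work in the frame of vise above 0.045 m and x of work in the frame of vise between -0.04 and 0.04 m and angle between work's own z axis and vertical below 0.15 rad), for 0.1 s.
2. the lever has been let up again, with the jaw still at the work and the bar not yet pushed down (value of joint release below 0.05 rad and value of joint screw below 0.3 rad and value of joint jaw below 0.048 m and y of work in the frame of vise above 0.045 m and x of work in the frame of vise between -0.04 and 0.04 m and angle between work's own z axis and vertical below 0.15 rad), for 0.1 s.
3. the bar has been pushed down and the jaw plate grips the work (value of joint screw above 0.6 rad and contact force between jaw_plate and work above 6 N), for 0.2 s.
At the end, for the whole second after the job is handed in: Jaw opening under 48 mm, lever up (under 0.05 rad), bar pushed down by over 0.6 rad, jaw plate pressing on the work with over 6 N, work at rest between the jaws, level within 8 degrees, its centre within 40 mm of the vise's centre line and 30 mm of the fixed face (all of step 3 and value of joint jaw below 0.048 m and y of work in the frame of vise above 0.045 m and x of work in the frame of vise between -0.04 and 0.04 m and angle between work's own z axis and vertical below 0.15 rad and value of joint release below 0.05 rad and linear speed of work below 0.02 m/s); the robot touches nothing.
It fails at once if the work is lifted or knocked out of the vise (distance of work from where it was at the start of the episode above 0.06 m or angle between work's own z axis and vertical above 0.5 rad).
It also fails if it takes over 38 s, if anything falls off the work surface, if the arm or the gripper's body presses on something with over 40 N, if the wrist force passes 120 N, or if a joint passes its speed limit or range.

## Working session

There is one attempt and no reset: what is moved stays moved. The work goes in short steps, Python scripts to look and compute and a tool call to move; the robot and the scene stay as the last step left them, time stands still between calls to the robot, and variables do not carry over. Pictures are saved under pics/ and viewed, at most 10 in all, crops included, and the job is handed in when it is done.

Besides the shell and the picture viewer there is one more tool, called after ">>>" by a JSON object that holds its "method" and its "body". play_rows: Moves the arm, as the interface text tells. Its arguments: {"type":"object","properties":{"increments":{"type":"string"},"fingers":{"type":"number"},"newtons":{"type":"number"}},"required":["increments"]}

```bash
mkdir -p pics
cat > h.py <<'E'
import numpy as np, cv2
from station import state, imaging, hand_in, r
def shot(n,f):
    d=imaging.get_image(n); cv2.imwrite(f'pics/{f}.png',d['img'][:,:,::-1]); np.savez(f'pics/{f}.npz',**d); return d
def pt(d,u,v,z=None):
    K=d['intrinsics'];P=d['pose']; k=np.linalg.inv(K)@[u,v,1]; ray=np.array([k[0],-k[1],-1])
    if z is None:
        return (P@np.r_[ray*d['range_z'][int(v),int(u)],1])[:3]
    w=P[:3,:3]@ray; o=P[:3,3]; return o+w*(z-o[2])/w[2]
E
python3 - <<'E'
from h import *
for n in('top','side'): d=shot(n,n+'0'); print(d['pose'].round(3).tolist())
a=[cv2.imread(f'pics/{n}0.png') for n in('top','side')]
cv2.imwrite('pics/both.png',cv2.resize(a[0],(768,576)))
print(state())
E
```

```text
[[-0.008, 0.994, -0.108, 0.498], [-1.0, -0.011, -0.024, 0.072], [-0.025, 0.108, 0.994, 0.845], [0.0, 0.0, 0.0, 1.0]]
[[0.904, -0.287, 0.318, 0.753], [0.428, 0.576, -0.697, -0.382], [0.017, 0.766, 0.643, 0.51], [0.0, 0.0, 0.0, 1.0]]
{'t': 0.1, 'joints': array([ 1.01392276e+00,  2.21165893e-01,  1.52755225e+00, -7.21609925e-06,
        1.39466658e+00, -1.26125369e-01]), 'dq': array([ 7.14671378e-04, -2.95861388e-03, -3.29930500e-03,  4.58352984e-04,
        5.89507741e-04, -8.18984822e-05]), 'effort': array([ 6.37844059e-04, -4.95941913e+01, -3.88522124e+01,  7.01133418e-02,
        5.14823163e-02, -4.77588333e-05]), 'tool_pos': array([0.2606823 , 0.56740609, 0.22150569]), 'eef_rot': array([[-9.08654023e-01,  4.17548778e-01, -9.41139707e-04],
       [ 4.17549781e-01,  9.08652769e-01, -1.52506341e-03],
       [ 2.18380840e-04, -1.77872768e-03, -9.99998394e-01]]), 'wrist_force': array([-0.28309217,  0.26643694, -0.98060213]), 'ft_torque': array([-0.04204803,  0.08829293,  0.01423361]), 'finger_force': 0.0, 'gripper_width': 0.08687272928526978}
```

View pics/both.png

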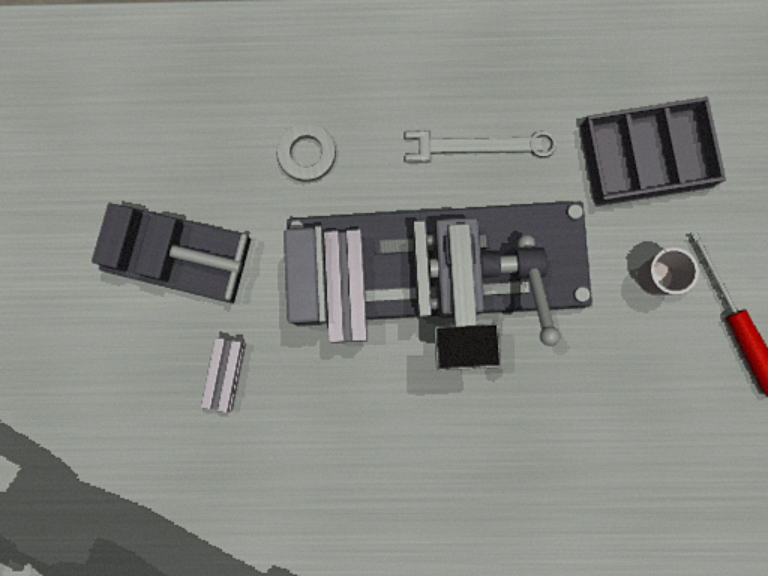

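View pics/side0.png

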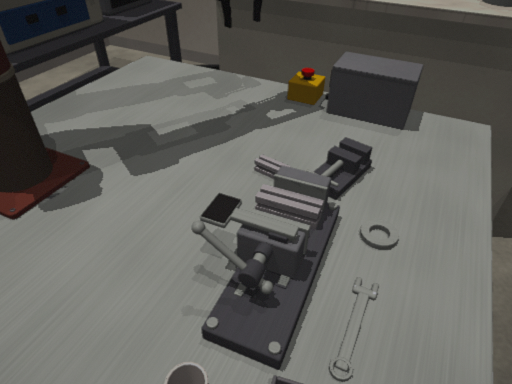

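The top view (768 px) shows the vise with the fixed jaw at left (325,260), the work at (346,285), the paddle centre at (468,347), and the bar from (530,260) to its ball at (549,337). The side view agrees with this.

Run:
```python
from h import *
d=dict(np.load('pics/top0.npz'))
for n,u,v,z in [('paddle',468,347,.119),('pad BL',438,327,.119),('pad BR',497,325,.119),('padTR',499,366,.119),('padTL',437,368,.119),('ball',549,337,.14),
 ('bedA',585,203,.03),('bedB',591,304,.03),('workUL',327,232,.07),('workUR',361,230,.07),('workLL',330,341,.07),('workLR',366,340,.07),('plateTop',417,223,.09),('plateBot',420,315,.09),('fixT',322,226,.095),('fixB',325,320,.095)]:
    print(n,pt(d,u/1.5,v/1.5,z).round(4),pt(d,u/1.5,v/1.5).round(4))
```

```text
paddle [ 0.5143 -0.0064  0.119 ] [ 0.5143 -0.0063  0.1204]
pad BL [0.5345 0.023  0.119 ] [0.5345 0.023  0.1195]
pad BR [ 0.5359 -0.0358  0.119 ] [ 0.5422 -0.0535 -0.0006]
padTR [ 0.4953 -0.0366  0.119 ] [ 0.4953 -0.0371  0.1162]
padTL [0.4938 0.0247 0.119 ] [0.4938 0.0246 0.1172]
ball [ 0.5228 -0.0823  0.14  ] [ 0.5222 -0.0788  0.1559]
bedA [ 0.6783 -0.1523  0.03  ] [ 6.849e-01 -1.604e-01  6.000e-04]
bedB [ 0.5631 -0.1544  0.03  ] [ 0.5658 -0.1634 -0.0025]
workUL [0.6412 0.1382 0.07  ] [0.6413 0.1382 0.0695]
workUR [0.6429 0.1012 0.07  ] [0.6511 0.1028 0.0266]
workLL [0.5231 0.1351 0.07  ] [0.5231 0.1351 0.0697]
workLR [0.5238 0.0966 0.07  ] [0.5242 0.097  0.0594]
plateTop [0.6459 0.0412 0.09  ] [0.6455 0.0413 0.0921]
plateBot [0.5486 0.0395 0.09  ] [0.5487 0.0395 0.0893]
fixT [0.643  0.1413 0.095 ] [0.656  0.1475 0.028 ]
fixB [0.544  0.1382 0.095 ] [0.5441 0.1384 0.0932]
```

>>> {"method": "play_rows", "body": {"increments": "3.2 -7.2 0 -8; 6.3 -14.4 0 -16; 9.5 -21.5 0 -24; 12.7 -28.7 0 -32; 15.9 -35.9 0 -40; 19 -43 0 -48; 22.2 -50.2 -2 -56; 25.4 -57.4 -5 -64", "fingers": -1, "newtons": 30}}

```text
t: 1.1
tool_pos: [0.4633, 0.1105, 0.202]
eef_rot: [[-0.018, 1.0, 0.002], [1.0, 0.018, 0.0], [0.0, 0.002, -1.0]]
wrist_force: [1.0, 0.6, 0.1]
gripper_width: 0.0146
finger_force: 0.0
```

>>> {"method": "play_rows", "body": {"increments": "0 0 0 0; 0 0 0 0; 0 0 0 0; 0 0 0 0"}}

```text
t: 1.6
tool_pos: [0.4622, 0.1137, 0.202]
eef_rot: [[-0.026, 1.0, 0.0], [1.0, 0.026, 0.0], [0.0, 0.0, -1.0]]
wrist_force: [-0.4, 0.4, 0.5]
gripper_width: 0.0008
finger_force: 0.0
```

Run:
```python
from h import *
s=state();print(s['t'],s['tool_pos'],s['eef_rot'].round(3).tolist(),s['wrist_force'],s['joints'],r.grip_point_offset)
d=shot('side','s1')
cv2.imwrite('pics/s1c.png',cv2.resize(d['img'][100:340,120:400,::-1],None,fx=2.5,fy=2.5))
```

```text
1.6 [0.46219144 0.11372646 0.20195235] [[-0.026, 1.0, 0.0], [1.0, 0.026, 0.0], [0.0, 0.0, -1.0]] [-0.39884619  0.38688     0.51474585] [ 7.52660526e-02 -1.27723351e-01  1.92631378e+00  1.49773577e-04
  1.34257935e+00  4.94574857e-02] 0.0187
```

View pics/s1c.png

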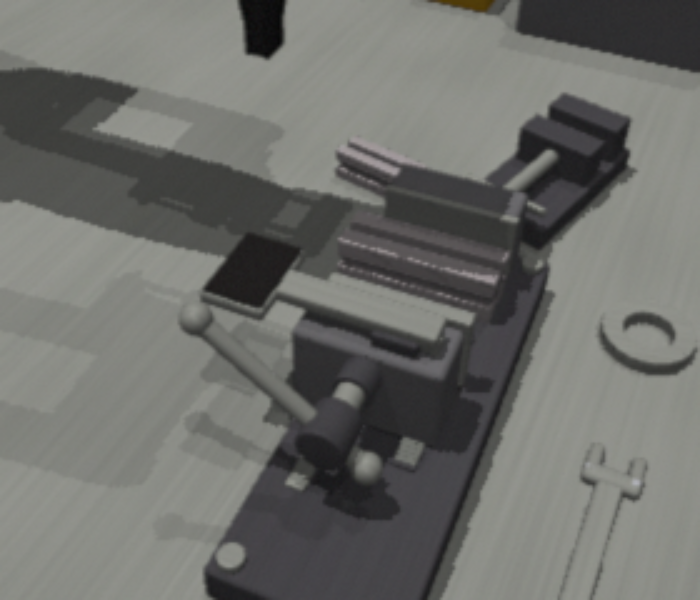

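The view shows the closed fingers still short of the vise, at (265,30), with the paddle at (255,270). The vise is unmoved. I'll continue to a point above the paddle.

>>> {"method": "play_rows", "body": {"increments": "1.7 -4 0 0; 3.4 -8 0 0; 5.2 -12 -3 0; 5.2 -12 -6.5 0; 5.2 -12 -6.5 0; 5.2 -12 -6.5 0"}}

```text
t: 2.4
tool_pos: [0.515, -0.0069, 0.1379]
eef_rot: [[-0.024, 1.0, 0.001], [1.0, 0.024, -0.0], [-0.0, 0.001, -1.0]]
wrist_force: [1.0, -0.1, 0.9]
gripper_width: 0.0005
finger_force: 0.0
```

>>> {"method": "play_rows", "body": {"increments": "0 0 -1 0; 0 0 -1.7 0; 0 0 -2.4 0; 0 0 -3 0; 0 0 -3.4 0; 0 0 -3.4 0"}}

```text
t: 3.15
tool_pos: [0.5151, -0.0074, 0.1035]
eef_rot: [[-0.023, 1.0, 0.001], [1.0, 0.023, 0.0], [0.0, 0.001, -1.0]]
wrist_force: [-2.5, 1.3, 8.5]
gripper_width: 0.0006
finger_force: 4.1
```

>>> {"method": "play_rows", "body": {"increments": "0 0.5 0 0; 0 1.2 0 0; 0 1.9 0 0; 0 2.6 0 0; -0.1 3.3 0 0; -0.1 4 0 0; -0.1 4.6 0 0; -0.1 5 0 0"}}

```text
t: 4.15
tool_pos: [0.5131, 0.0423, 0.1033]
eef_rot: [[-0.023, 1.0, -0.001], [1.0, 0.023, -0.001], [-0.001, -0.001, -1.0]]
wrist_force: [-5.3, -2.2, 6.6]
gripper_width: 0.0008
finger_force: 4.2
```

Run:
```python
from h import *
d=shot('side','s2');shot('top','t2')
t=cv2.imread('pics/t2.png')
a=np.hstack([cv2.resize(d['img'][100:300,150:350,::-1],(400,400)),cv2.resize(t[120:260,180:380],(400,280)).repeat(1,0) if 0 else cv2.resize(t[110:270,180:340],(400,400))])
cv2.imwrite('pics/s2c.png',a)
```

```text
(no output)
```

View pics/s2c.png

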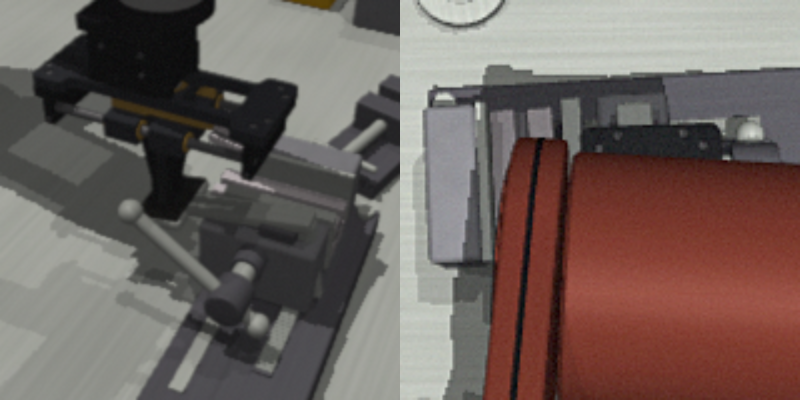

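The jaw is travelling with the paddle. The plate (570,125) is about 1 cm from the work (540,120) in the right panel, so I'll creep on.

>>> {"method": "play_rows", "body": {"increments": "0 0.3 0 0; 0 0.6 0 0; 0 0.8 0 0; 0 1 0 0; 0 1 0 0"}}

```text
t: 4.88
tool_pos: [0.5127, 0.052, 0.103]
eef_rot: [[-0.023, 1.0, -0.002], [1.0, 0.023, -0.001], [-0.001, -0.002, -1.0]]
wrist_force: [-5.5, -2.1, 7.5]
gripper_width: 0.0003
finger_force: 4.3
```

>>> {"method": "play_rows", "body": {"increments": "0 0.2 0 0; 0 0.4 0 0; 0 0.6 0 0; 0 0.8 0 0; 0 0.8 0 0"}}

```text
t: 5.5
tool_pos: [0.5144, 0.0591, 0.104]
eef_rot: [[-0.023, 1.0, 0.002], [1.0, 0.023, -0.003], [-0.003, 0.002, -1.0]]
wrist_force: [-2.6, -5.6, 7.6]
gripper_width: -0.0001
finger_force: 4.2
```

Run:
```python
from h import *
d=shot('top','t3')
cv2.imwrite('pics/t3c.png',cv2.resize(d['img'][120:200,170:310,::-1],None,fx=5,fy=5,interpolation=cv2.INTER_CUBIC))
```

```text
(no output)
```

View pics/t3c.png

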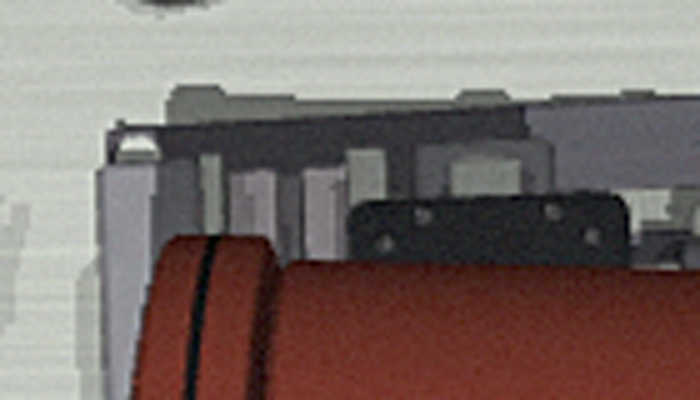

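The view shows the plate (345–385,175) flush against the work (345,210), with −5.6 N along y confirming contact. Now I'll lift straight up.

>>> {"method": "play_rows", "body": {"increments": "0 0 -0.1 0; 0 0 0.5 0; 0 0 1.2 0; 0 0 1.8 0; 0 0 3 0; 0 0 6 0; 0 -4 8 0; 0 -8 8 0"}}

```text
t: 6.55
tool_pos: [0.5148, -0.0201, 0.1851]
eef_rot: [[-0.025, 1.0, 0.004], [1.0, 0.025, -0.0], [-0.001, 0.004, -1.0]]
wrist_force: [1.6, -0.7, -0.4]
gripper_width: 0.0005
finger_force: 0.0
```

Run:
```python
from h import *
s=state();print(s['t'],s['tool_pos'],s['wrist_force'])
d=shot('top','t4');e=shot('side','s4')
a=np.hstack([cv2.resize(d['img'][120:240,170:370,::-1],None,fx=2,fy=2),])
b=cv2.resize(e['img'][110:310,150:350,::-1],(400,400))
c=np.zeros((400,800,3),np.uint8);c[:240,:400]=a;c[:,400:]=b
cv2.imwrite('pics/t4c.png',c)
```

```text
6.55 [ 0.51478081 -0.02005494  0.18514261] [ 1.60295872 -0.6826382  -0.3617144 ]
```

View pics/t4c.png

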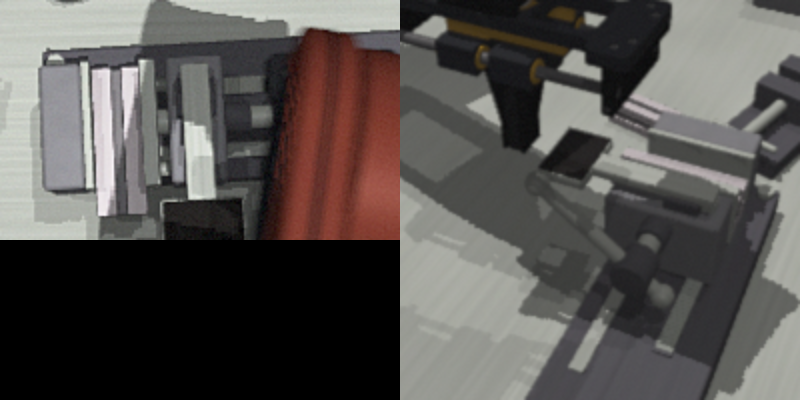

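The plate is against the work (142,90 in the left panel), the lever is up, and the bar is still raised with its ball at (535,182 right). Next I'll compute the press point.

Run:
```python
from h import *
d=dict(np.load('pics/t4.npz'))
a=pt(d,251.5,220,.119);b=pt(d,291.5,219.5,.119);m=(a+b)/2;print(a,b,m)
p=m+[-.02,0,0]; print('bar y',m[1]-.076-.0015)
e=dict(np.load('pics/s4.npz'))
u,v=150+(535-400)/2,110+182/2;print('ball',pt(e,u,v,.147),pt(e,u,v))
```

```text
[0.5320442  0.08371896 0.119     ] [0.53224481 0.02378795 0.119     ] [0.53214451 0.05375345 0.119     ]
bar y -0.023746546346399222
ball [ 0.52184366 -0.02294998  0.147     ] [ 0.5246319  -0.02728419  0.1513812 ]
```

>>> {"method": "play_rows", "body": {"increments": "2.3 -0.3 0 0; 2.3 -0.3 -1.5 0; 2.3 -0.3 -3.5 0; 2.3 -0.3 -4 0; 2.3 -0.3 -4 0"}}

```text
t: 7.28
tool_pos: [0.5355, -0.022, 0.1419]
eef_rot: [[-0.024, 1.0, -0.002], [1.0, 0.024, 0.001], [0.001, -0.002, -1.0]]
wrist_force: [-0.7, -0.1, 0.0]
gripper_width: 0.0007
finger_force: 0.0
```

Run:
```python
from h import *
e=shot('side','s5')
cv2.imwrite('pics/s5c.png',cv2.resize(e['img'][130:290,170:330,::-1],(560,560)))
```

```text
(no output)
```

View pics/s5c.png

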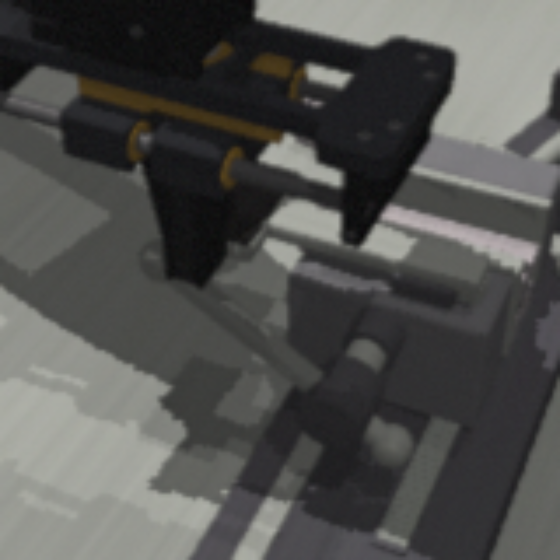

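The fingertips (185,280) sit just above the rod, inboard of the ball (155,258). I'll push down.

>>> {"method": "play_rows", "body": {"increments": "0.2 -0.1 -1 0; 0.2 -0.1 -2 0; 0.2 -0.1 -3 0; 0.2 -0.1 -4 0; 0.2 -0.1 -5 0; 0.2 -0.1 -6 0; 0.2 -0.1 -6.8 0; 0.2 -0.1 -6.8 0"}}

```text
t: 8.32
tool_pos: [0.5382, -0.0238, 0.0741]
eef_rot: [[-0.023, 1.0, -0.001], [1.0, 0.023, -0.0], [-0.0, -0.001, -1.0]]
wrist_force: [-1.7, 0.5, 1.7]
gripper_width: 0.0003
finger_force: 0.9
```

>>> {"method": "play_rows", "body": {"increments": "0 0 -0.3 0; 0 0 -0.6 0; 0 0 -0.9 0; 0 0 -0.9 0"}}

```text
t: 8.82
tool_pos: [0.5399, -0.0238, 0.0666]
eef_rot: [[-0.023, 1.0, 0.003], [1.0, 0.023, -0.0], [-0.0, 0.003, -1.0]]
wrist_force: [1.6, 0.1, 5.1]
gripper_width: 0.0006
finger_force: 2.4
```

>>> {"method": "play_rows", "body": {"increments": "0 0 -0.3 0; 0 0 -0.3 0; 0 0 1 0; 0 0 4 0; 0 0 8 0; 0 -4 12 0; 0 -8 14 0; 0 -12 14 0"}}

```text
t: 9.82
tool_pos: [0.5395, -0.1451, 0.2085]
eef_rot: [[-0.024, 1.0, 0.004], [1.0, 0.024, -0.002], [-0.002, 0.004, -1.0]]
wrist_force: [0.2, 0.5, -1.7]
gripper_width: 0.0001
finger_force: 0.0
```

>>> {"method": "play_rows", "body": {"increments": "0 -4 0 0; 0 -8 0 0; 0 -12 0 0; 0 -12 0 0; 0 -12 0 0"}}

```text
t: 10.45
tool_pos: [0.5381, -0.2631, 0.2053]
eef_rot: [[-0.023, 1.0, -0.001], [1.0, 0.023, 0.001], [0.001, -0.001, -1.0]]
wrist_force: [-0.6, 0.1, -0.1]
gripper_width: 0.0008
finger_force: 0.0
```

Run:
```python
from h import *
s=state();print(s['t'],s['tool_pos'],s['wrist_force'])
d=shot('top','t6');e=shot('side','s6')
c=np.hstack([cv2.resize(d['img'][110:270,170:330,::-1],(400,400)),cv2.resize(e['img'][130:290,170:330,::-1],(400,400))])
cv2.imwrite('pics/t6c.png',c)
```

```text
10.45 [ 0.53811317 -0.26309494  0.20533699] [-0.5833063   0.13756916 -0.14291726]
```

View pics/t6c.png

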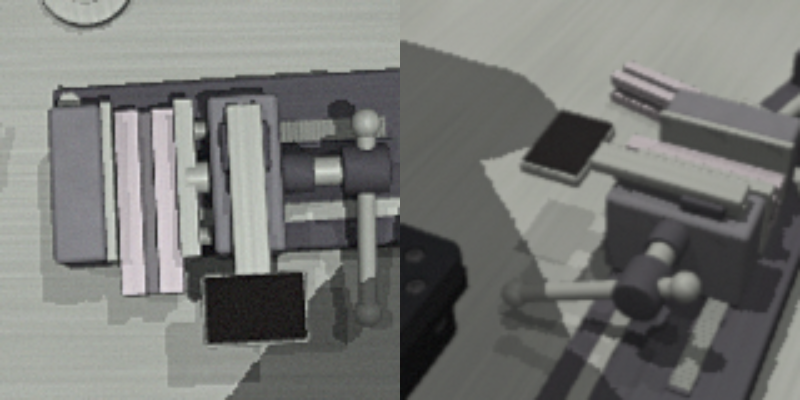

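The bar is well down (ball at 515,293 right). The work sits flush between plate and fixed jaw, the lever is up, and the hand is clear.

```bash
python3 -c "
from h import *
print(hand_in())"
```

```text
the job is handed in; nothing more can be done
None
```

The job is handed in at about 10.5 s of the 38 s allowed, but the hand-in returned no verdict. In the last pictures the jaw plate is flush against the offcut, the lever is up, the bar is well down (last push went to about 64 mm above the bench, roughly 1.07 rad) and the hand is clear; I had no direct reading of the grip force.

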